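# Find the pot stand's loose bolt and hold its cap open

## Task

The pot stand wobbles: lift the blue pot off it by its handle and set it down upright on the middle of the green board beside it. Then press down on the heads of the stand's three bolts, one after another, until you find the loose one, which sinks and stays down; only then lift that bolt's yellow cap by its red knob, at least 40 degrees open, and finish while still holding it there so that I can get at the bolt. Do not lift the caps of sound bolts, and leave the other things on the bench alone.

Things in the scene. Friction and masses are not known exactly. Their poses are not given: they have to be found in the camera images.
- pot: blue round metal pot with a fixed arched handle, 130 mm across the rim, 112 mm across the bottom, 85 mm high (143 mm with handle), empty, 0.3 to 0.55 kg. Origin: centre of its underside; z up; the handle's bar runs along its y axis, over the middle
- pot_grip (a point): middle of the pot's wooden handle grip, a round bar 16 mm thick and 60 mm long lying level along the pot's y axis, 135 mm above the underside and 50 mm above the rim; pinch it from above
- board: square green board on the bench, 170 x 170 x 12 mm, fixed. Origin: centre of its underside (the bench top); the pot belongs on its middle
- stand: grey steel pot stand fixed to the bench: three-armed foot, a column and a round top plate 56 mm across, its top 60 mm up, on which the pot starts. Origin: centre of its underside. At angles 0, 120 and 240 degrees from its x axis (numbers 0, 1, 2, anticlockwise from above) each arm carries a round boss 22 mm high and 40 mm across with a bolt 58 mm out and a yellow cap with a red ball knob
- bolt0_top (a point): centre of the top of bolt 0's steel hexagon head, 17 mm across the flats, 46 mm above the bench while up; it sticks up through the window in its cap, 20 mm above the cap plate
- bolt0 (a joint): how far bolt 0 has sunk (m): 0 up, 0.007 fully down. All three start up and look alike. A sound bolt rests on a solid seat and gives less than 1 mm; the one loose bolt is held only by about 3 N of thread friction, sinks 7 mm when pressed and stays down. Which one is loose changes
- knob0 (a point): red ball knob of cap 0, 16 mm across, on a stem 8 mm thick. The point is the centre of the ball, 42 mm above the bench while the cap is shut, 88 mm from the stand's centre and 30 mm outward of bolt 0. The cap's tongue below it is 13 mm wide, its top 13 mm below the ball's centre
- cap0: cap 0, yellow steel plate 38 mm wide with a window round the bolt head. Origin: on its level hinge axis, 34 mm from the stand's centre, 26 mm above the bench; y along the hinge, x outward to the knob (54 mm out, 16 mm up), z up while shut. It swings up and inward, stop at 1.1 rad; z tilts by the opening angle. A weak spring and its weight pull it shut (about 1 N at the knob)
- bolt1_top (a point): centre of the top of bolt 1's steel hexagon head, 17 mm across the flats, 46 mm above the bench while up; it sticks up through the window in its cap, 20 mm above the cap plate
- bolt1 (a joint): how far bolt 1 has sunk (m): 0 up, 0.007 fully down. All three start up and look alike. A sound bolt rests on a solid seat and gives less than 1 mm; the one loose bolt is held only by about 3 N of thread friction, sinks 7 mm when pressed and stays down. Which one is loose changes
- knob1 (a point): red ball knob of cap 1, 16 mm across, on a stem 8 mm thick. The point is the centre of the ball, 42 mm above the bench while the cap is shut, 88 mm from the stand's centre and 30 mm outward of bolt 1. The cap's tongue below it is 13 mm wide, its top 13 mm below the ball's centre
- cap1: cap 1, yellow steel plate 38 mm wide with a window round the bolt head. Origin: on its level hinge axis, 34 mm from the stand's centre, 26 mm above the bench; y along the hinge, x outward to the knob (54 mm out, 16 mm up), z up while shut. It swings up and inward, stop at 1.1 rad; z tilts by the opening angle. A weak spring and its weight pull it shut (about 1 N at the knob)
- bolt2_top (a point): centre of the top of bolt 2's steel hexagon head, 17 mm across the flats, 46 mm above the bench while up; it sticks up through the window in its cap, 20 mm above the cap plate
- bolt2 (a joint): how far bolt 2 has sunk (m): 0 up, 0.007 fully down. All three start up and look alike. A sound bolt rests on a solid seat and gives less than 1 mm; the one loose bolt is held only by about 3 N of thread friction, sinks 7 mm when pressed and stays down. Which one is loose changes
- knob2 (a point): red ball knob of cap 2, 16 mm across, on a stem 8 mm thick. The point is the centre of the ball, 42 mm above the bench while the cap is shut, 88 mm from the stand's centre and 30 mm outward of bolt 2. The cap's tongue below it is 13 mm wide, its top 13 mm below the ball's centre
- cap2: cap 2, yellow steel plate 38 mm wide with a window round the bolt head. Origin: on its level hinge axis, 34 mm from the stand's centre, 26 mm above the bench; y along the hinge, x outward to the knob (54 mm out, 16 mm up), z up while shut. It swings up and inward, stop at 1.1 rad; z tilts by the opening angle. A weak spring and its weight pull it shut (about 1 N at the knob)
- tape_measure: yellow tape measure, 61x76x66 mm; loose bystander, leave it alone. Origin: centre of its underside
- jar_blue_lid: clear jar with a blue lid, 64 mm across, 88 mm high; loose bystander, leave it alone. Origin: centre of its underside
- sanding_block: brown sanding block, 105x123x32 mm; loose bystander, leave it alone. Origin: centre of its underside
There are look-alikes about, which are no part of the job. There is more than one size of the pot; the job needs the largest.

How it is judged (in metres and radians):
On the way, in this order (a step that is already met when the one before it is completed fails the run):
1. the pot stands upright on the board, let go (horizontal distance between pot and board below 0.045 m and height (world z) of pot between 0.008 and 0.018 m and angle between pot's own z axis and vertical below 0.1 rad and linear speed of pot below 0.03 m/s and contact force between the fingers and pot below 0.05 N), for 0.2 s.
2. the loose bolt has been pressed down (value of joint any of bolt0, bolt1, bolt2 above 0.004 m), for 0.1 s.
3. the loose bolt's cap is held open by its knob (((value of joint bolt0 above 0.004 m and angle between cap0's own z axis and vertical above 0.7 rad and contact force between the fingers and cap0 above 0.3 N and angle between each of cap1, cap2's own z axis and vertical below 0.15 rad) or (value of joint bolt1 above 0.004 m and angle between cap1's own z axis and vertical above 0.7 rad and contact force between the fingers and cap1 above 0.3 N and angle between each of cap0, cap2's own z axis and vertical below 0.15 rad) or (value of joint bolt2 above 0.004 m and angle between cap2's own z axis and vertical above 0.7 rad and contact force between the fingers and cap2 above 0.3 N and angle between each of cap0, cap1's own z axis and vertical below 0.15 rad))), for 0.2 s.
At the end, for the whole second after the job is handed in: The pot stands upright and at rest on the board, within 45 mm of its middle; the loose bolt is down by more than 4 mm; its cap is more than 0.7 rad (40 degrees) open with the fingers holding it; the other two caps are shut (under 0.15 rad) (all of step 1 and ((value of joint bolt0 above 0.004 m and angle between cap0's own z axis and vertical above 0.7 rad and contact force between the fingers and cap0 above 0.3 N and angle between each of cap1, cap2's own z axis and vertical below 0.15 rad) or (value of joint bolt1 above 0.004 m and angle between cap1's own z axis and vertical above 0.7 rad and contact force between the fingers and cap1 above 0.3 N and angle between each of cap0, cap2's own z axis and vertical below 0.15 rad) or (value of joint bolt2 above 0.004 m and angle between cap2's own z axis and vertical above 0.7 rad and contact force between the fingers and cap2 above 0.3 N and angle between each of cap0, cap1's own z axis and vertical below 0.15 rad))); the arm keeps its last pose, push and grip.
It fails at once if a cap is lifted though its bolt has not been found loose ((angle between cap0's own z axis and vertical above 0.25 rad and value of joint bolt0 below 0.003 m) or (angle between cap1's own z axis and vertical above 0.25 rad and value of joint bolt1 below 0.003 m) or (angle between cap2's own z axis and vertical above 0.25 rad and value of joint bolt2 below 0.003 m)).
It fails at once if the pot is tipped over (angle between pot's own z axis and vertical above 0.7 rad).
It fails at once if the pot is let go in the air (height (world z) of pot above 0.028 m and horizontal distance between pot and stand above 0.1 m and contact force between each of the arm, the fingers and pot below 0.02 N).
It fails at once if a loose bystander is shoved (distance of any of tape_measure, jar_blue_lid, sanding_block from where it was at the start of the episode above 0.03 m).
It also fails if it takes over 72 s, if anything falls off the work surface, if the arm or the gripper's body presses on something with over 40 N, if the wrist force passes 120 N, or if a joint passes its speed limit or range.

## Robot

A 6-joint arm with a two-finger parallel gripper is mounted at the origin on a cart in front of the work surface, level with it; the furniture and walls round the work are solid. World frame = base frame: x ahead of the robot, y to its left, z up, the work surface at z = 0. Lengths are in m, angles in degrees, forces in N, time in s.
With the tool pointing down it reaches from about 0.35 to 0.875 m from the base axis. Payload 15.5 kg.
Tool frame: the origin (TCP) lies on the centre line of the jaws, within the pads' length; the fingertips stand 14 mm ahead of it and the grasp point (between the pads) lies 5 mm behind it; z points along the fingers, y is the direction in which the jaws open and shut (so a half turn about z gives the same grasp; the last joint's range is limited). The gripper opens to 85 mm and grips with 20 to 120 N. Pads are 22 mm wide; open, the fingers measure 114 mm over their backs; the gripper's body (76 mm by 85 mm) begins 54 mm behind the grasp point. The pads swing forward as they close: fully open they stand 13 mm farther back than shut.
Start: joints at [63.169, 28.281, 77.091, -0, 74.628, -5.472], TCP at [0.228, 0.582, 0.245] pointing down, gripper open.
Joint ranges: [-166.48, 166.48], [-47.26, 123.95], [12.59, 153.08], [-70.14, 250.14], [6.76, 159.57], [-176.63, 176.63]. Speed limits (degrees/s): [108.29, 108.29, 147.25, 172.46, 172.46, 172.46].

## Interface

Orientations are given as a 3x3 rotation matrix whose columns are the frame's x, y, z axes.
In Python, from workcell import ctrl gives the robot as it stands.
- The arm moves only by the tool step_arm, never from a script. Its argument "targets" is a list of rows, each a list of 7 numbers: the turn, a rotation vector about the tool's x, y, z in rad, then the shift along the tool's x, y, z in mm, then the finger opening in mm, from 0 to 85.4. A call has 1 to 8 rows; each row shifts and turns the pose as measured when the row begins, along the tool's axes as they then stand; what a row does not reach is not made up. A row lasts 1/12 s, in which the tool goes at most 41.7 mm and 7.16 degrees, less where a joint would pass 70% of its speed; a pose out of reach is approached as far as the arm can. A call is refused whole if a number of a shift passes 41.7 or a number of a turn 0.125, either way. A call with a gripper value outside its range is refused whole. The fingers move at their own pace and stop on an object; the grip force is fixed at half the most. Time passes only in rows, so rows that do not move let the fingers close. It gives the time, the measured TCP pose, the force and the opening at its end, in the units of the state.
- ctrl.get_state(): the state, without advancing time (a new reading comes with each control period).
- ctrl.camera(name): name is "side" or "top" or "wrist"; returns the picture (400x640x3 uint8, red, green, blue); there is no depth.
- ctrl.camera_model(name): a dict with "vfov" (degrees; the focal length in pixels is half the picture's height over the tangent of half this angle, whatever the lens; pixels are square), "cx", "cy" (the principal point, pixels), "dist" ([k1, k2, p1, p2, k3] as OpenCV has them; the pictures are not rectified), "rvec" (rotation vector, rad) and "tvec" (3), from world to camera coordinates, as OpenCV has them. Camera axes: x right, y down, z forward; pixel columns grow to the right and rows downward; lengths in m; the calibration is good to about 2 mm. A picture is of the moment at which its call begins: read the wrist's pose just before it. camera_model takes no time and is no camera call; for the wrist camera it gives the pose at the moment of the call.
- ctrl.sign_off(): hands the job in, once; it reports no verdict.
The state is a dict: "t": time; "joint_pos": joint angles; "qvel": joint speeds; "joint_efforts": joint torques, N m; "tool_pos": TCP position; "eef_rot": TCP orientation; "ft_force": force on the tool from outside, world axes, zero at the start; "torque": the same for the moment, N m; "width": finger opening in m.
Only numpy, scipy, OpenCV 4.12 (cv2) and the standard library are available. Lean on these libraries where they do the work, as an engineer would, in place of code of your own. Each camera call takes 0.05 s, during which the arm holds its last target. There are 200 camera calls.

## Working session

There is one attempt and no reset: what is moved stays moved. The work goes in short steps, Python scripts to look and compute and a tool call to move; the robot and the scene stay as the last step left them, time stands still between calls to the robot, and variables do not carry over. Pictures are saved under pics/ and viewed, about 8 in all and at most 12, crops included, and the job is handed in when it is done.

Besides the shell and the picture viewer there is one more tool, called after "Request:" in YAML: its name, and indented under it one key for each argument. step_arm: Moves the arm, as the interface text tells. Its arguments: {"type":"object","properties":{"targets":{"type":"array","items":{"type":"array","items":{"type":"number"}}}},"required":["targets"]}

```bash
mkdir -p pics
cat > h.py <<'E'
import numpy as np, cv2
from workcell import ctrl
def snap(n,f):
    m=ctrl.camera_model(n); im=ctrl.camera(n); cv2.imwrite('pics/'+f,im[:,:,::-1]); np.save('pics/'+f+'.npy',im); return m,im
def K(m):
    f=200/np.tan(np.radians(m['vfov']/2)); return np.array([[f,0,m['cx']],[0,f,m['cy']],[0,0,1.]])
def ray(m,uv):
    p=cv2.undistortPoints(np.array([[uv]],float),K(m),np.array(m['dist'],float))[0,0]
    R=cv2.Rodrigues(np.array(m['rvec'],float))[0]; t=np.array(m['tvec'],float)
    return -R.T@t, R.T@np.array([p[0],p[1],1])
def at(m,uv,z):
    c,d=ray(m,uv); return c+d*(z-c[2])/d[2]
def proj(m,P):
    return cv2.projectPoints(np.array(P,float).reshape(-1,3),np.array(m['rvec'],float),np.array(m['tvec'],float),K(m),np.array(m['dist'],float))[0][:,0]
E
python3 - <<'E'
from h import *
m1,a=snap('top','t0.png'); m2,b=snap('side','s0.png')
cv2.imwrite('pics/ts0.png',cv2.cvtColor(np.vstack([a,b]),cv2.COLOR_RGB2BGR)[:, :])
for m in(m1,m2): print(m, ray(m,(320,200)))
s=ctrl.get_state(); print(s['tool_pos'],s['eef_rot'],s['ft_force'],s['t'])
E
```

```text
{'vfov': 48.75742138448868, 'cx': 318.22449967390065, 'cy': 191.09304985023957, 'dist': array([-0.00139327,  0.        ,  0.        ,  0.        ,  0.        ]), 'rvec': array([ 2.17462647, -2.18608031,  0.11384864]), 'tvec': array([0.130907  , 0.56034031, 1.32860037])} (array([0.43701277, 0.14528278, 1.37266515]), array([ 0.07149741, -0.01672549, -0.99751284]))
{'vfov': 42.700168082920776, 'cx': 320.3873594379635, 'cy': 192.54195058876124, 'dist': array([-0.10250894,  0.        ,  0.        ,  0.        ,  0.        ]), 'rvec': array([ 2.23063688, -0.07271132,  0.00948151]), 'tvec': array([-0.52360538,  0.21581827,  1.59540315])} (array([ 0.48135036, -1.15543879,  1.13987472]), array([ 0.03109617,  0.77981931, -0.62540222]))
[0.22745743 0.58180499 0.24475529] [[-9.31337419e-01  3.64157072e-01 -4.89490156e-04]
 [ 3.64157389e-01  9.31336890e-01 -9.96409559e-04]
 [ 9.30306530e-05 -1.10624496e-03 -9.99999384e-01]] [0.48949385 0.33011786 0.98725407] 0.1
```

View pics/t0.png

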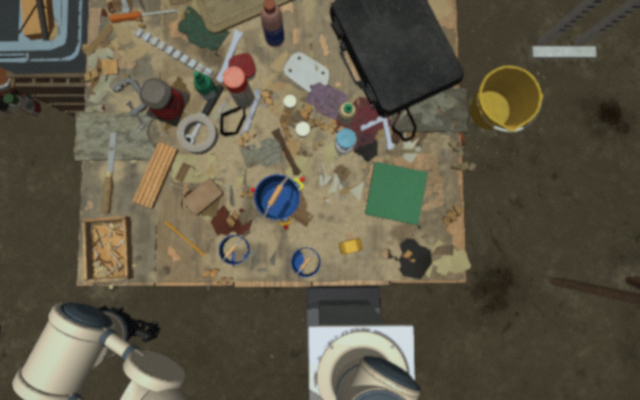

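View pics/s0.png

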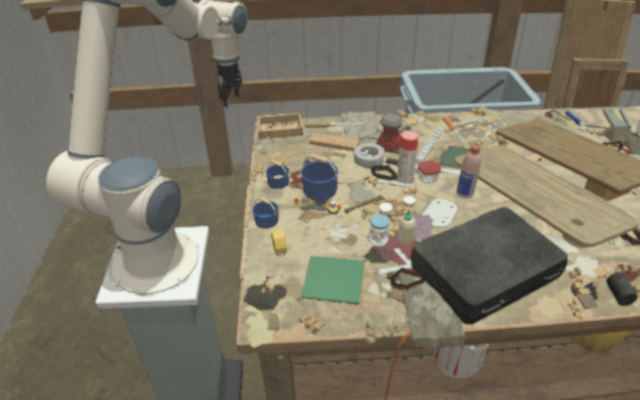

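The top view shows the pot near (277,197), the board near (397,193), and knobs near (252,190), (300,181) and (285,226). The two smaller pots, at (234,249) and (305,262), are decoys. Next I'll measure and zoom in.

Run:
```python
from h import *
m=ctrl.camera_model('top'); im=np.load('pics/t0.png.npy')
for uv,z in [((277,197),.145),((277,197),.195)]: print(uv,at(m,uv,z))
h=cv2.cvtColor(im,cv2.COLOR_RGB2HSV)
g=cv2.inRange(h,(60,90,40),(85,255,255)); n,l,st,c=cv2.connectedComponentsWithStats(g)
for i in range(1,n):
  if st[i,4]>500:
    r=cv2.minAreaRect(np.argwhere(l==i)[:,::-1].astype(np.float32)); print('board',r,at(m,c[i],.012),[at(m,p,.012).round(3) for p in cv2.boxPoints(r)])
b=cv2.inRange(h,(100,120,40),(125,255,255)); n,l,st,c=cv2.connectedComponentsWithStats(b)
for i in range(1,n):
  if st[i,4]>100: print('blue',st[i],c[i],at(m,c[i],.145))
r=cv2.inRange(h,(0,150,120),(8,255,255))|cv2.inRange(h,(172,150,120),(180,255,255)); n,l,st,c=cv2.connectedComponentsWithStats(r)
for i in range(1,n):
  if st[i,4]>2 and 230<c[i,0]<320 and 160<c[i,1]<250: print('red',st[i],c[i],at(m,c[i],.042))
cv2.imwrite('pics/t0c.png',cv2.resize(im[150:290,210:370,::-1],None,fx=5,fy=4.2*5/4.2,interpolation=3)[:600])
```

```text
(277, 197) [0.53397861 0.24450433 0.145     ]
(277, 197) [0.53002941 0.24046326 0.195     ]
board ((395.9999694824219, 192.99998474121094), (52.29828643798828, 51.9710807800293), 11.0035400390625) [ 0.55540959 -0.11311363  0.012     ] [array([ 0.492, -0.017,  0.012]), array([ 0.651, -0.051,  0.012]), array([ 0.619, -0.211,  0.012]), array([ 0.46 , -0.175,  0.012])]
blue [267  31  16  13 131] [275.10687023  37.90839695] [0.99402768 0.25123491 0.145     ]
blue [255 175  29  39 506] [265.71146245 191.15810277] [0.5504769  0.27600624 0.145     ]
blue [268 180  31  39 714] [285.01120448 201.96638655] [0.51999835 0.22218052 0.145     ]
blue [292 251  11  20 148] [296.72297297 260.25      ] [0.35909851 0.18980234 0.145     ]
red [300 177   5   4  15] [301.86666667 178.53333333] [0.59795761 0.17760189 0.042     ]
red [251 188   4   4  13] [252.15384615 189.46153846] [0.56533986 0.3279372  0.042     ]
red [285 226   3   3   9] [286. 227.] [0.45162312 0.22558524 0.042     ]
```

View pics/t0c.png

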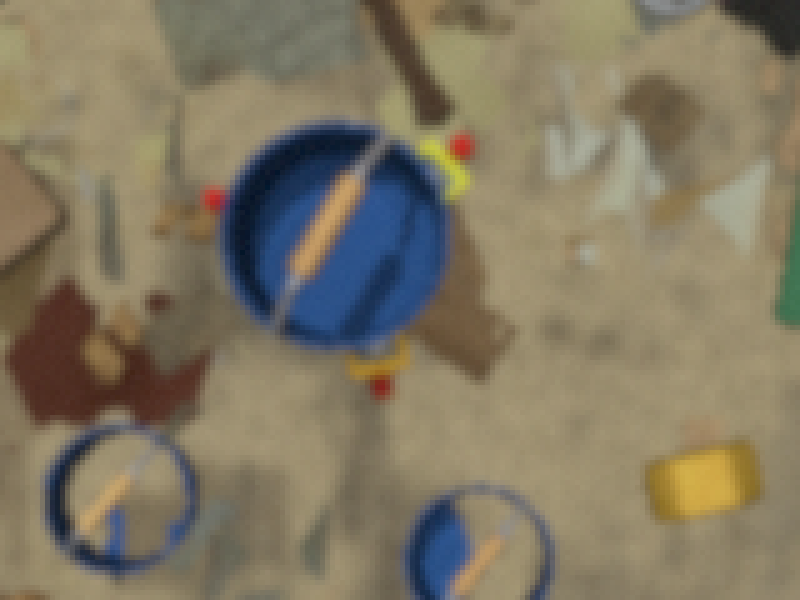

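Stand: the three knobs fit an 88.7 mm circle, against the 88 mm expected. Next I'll work out the handle direction and the approach move.

```bash
cat >> h.py <<'E'
def plan(p,yang=None,maxstep=38):
    "world target TCP, world angle (deg) of tool y with tool pointing down -> tool shift & turn"
    s=ctrl.get_state(); R=np.array(s['eef_rot']); q=np.array(s['tool_pos'])
    d=1000*(np.array(p)-q)
    if yang is None: rot=np.zeros(3); 
    else:
        a=np.radians(yang); y=np.array([np.cos(a),np.sin(a),0]); 
        if y@R[:,1]<0: y=-y
        z=np.array([0,0,-1.]); T=np.c_[np.cross(y,z),y,z]
        rot=cv2.Rodrigues(R.T@T)[0][:,0]
    print('t',s['t'],'pos',q.round(4),'F',np.round(s['ft_force'],1),'w',round(s['width'],4),'world d',d.round(1),'tool d',(R.T@d).round(1),'rot',rot.round(3),'yang',np.degrees(np.arctan2(R[1,1],R[0,1])).round(1))
E
python3 - <<'E'
from h import *
m=ctrl.camera_model('top')
P=[at(m,(210+(u+.0)/5,150+v/5),z) for u,v,z in [(328,226,.195),(298,272,.195),(357,180,.195),(280,322,.15),(385,137,.15)]]
for p in P: print(p.round(4))
for a,b in((1,2),(3,4)): d=P[b]-P[a]; print(np.degrees(np.arctan2(d[1],d[0])),np.linalg.norm(d))
print(ctrl.camera_model('wrist'))
plan([.535,.241,.245],61)
E
```

```text
[0.5349 0.2442 0.195 ]
[0.5103 0.2601 0.195 ]
[0.5595 0.2288 0.195 ]
[0.4855 0.2744 0.15  ]
[0.5883 0.2164 0.15  ]
-32.51080035810498 0.05837394064674374
-29.415065840147786 0.11799000724237522
{'vfov': 70.21515551521236, 'cx': 320.9725008300586, 'cy': 193.68032739175646, 'dist': array([0.00677657, 0.        , 0.        , 0.        , 0.        ]), 'rvec': array([-2.40892279, -1.64456268, -0.21280587]), 'tvec': array([-0.62236589, -0.03356888,  0.37948387])}
t 0.1 pos [0.2275 0.5818 0.2448] F [0.5 0.3 1. ] w 0.0853 world d [ 3.075e+02 -3.408e+02  2.000e-01] tool d [-4.105e+02 -2.054e+02 -1.000e-01] rot [-0.001 -0.     0.133] yang 68.6
```

Request:
step_arm:
  targets:
    - [0,0,0,-33,-17,0,85]
    - [0,0,0,-33,-17,0,85]
    - [0,0,0,-33,-17,0,85]
    - [0,0,0,-33,-17,0,85]
    - [0,0,0,-33,-17,0,85]
    - [0,0,0,-33,-17,0,85]
    - [0,0,0,-33,-17,0,85]
    - [0,0,0,-33,-17,0,85]

```text
t: 0.77
tool_pos: [0.4257, 0.3545, 0.2419]
eef_rot: [[-0.935, 0.354, -0.004], [0.354, 0.935, -0.002], [0.003, -0.003, -1.0]]
ft_force: [0.6, 1.4, -0.6]
width: 0.0851
```

```bash
python3 -c "
from h import *
plan([.535,.2435,.245],59.5)"
```

```text
t 0.7667 pos [0.4257 0.3545 0.2419] F [ 0.6  1.4 -0.6] w 0.0851 world d [ 109.3 -111.     3.1] tool d [-141.5  -65.1   -3.3] rot [-0.004 -0.003  0.17 ] yang 69.2
```

Request:
step_arm:
  targets:
    - [0,0,0,-33,-15,-1,85]
    - [0,0,0,-33,-15,-1,85]
    - [0,0,0,-33,-15,-1,85]
    - [0,0,0,-28,-13,0,85]
    - [0,0,0.08,0,0,0,85]
    - [0,0,0.09,0,0,0,85]
    - [0,0,0,0,0,0,85]

```text
t: 1.35
tool_pos: [0.5325, 0.2415, 0.243]
eef_rot: [[-0.855, 0.519, -0.006], [0.519, 0.855, -0.004], [0.003, -0.007, -1.0]]
ft_force: [0.5, -0.0, 0.1]
width: 0.0854
```

```bash
python3 -c "
from h import *
m,im=snap('wrist','w1.png')
plan([.535,.2435,.245],59.5)
for P in ([.535,.2435,.195],[.535+.0258,.2435-.015,.195],[.535-.0258,.2435+.015,.195]): print(proj(m,P))"
```

```text
t 1.4 pos [0.5322 0.2417 0.243 ] F [-0.3 -0.6  0.4] w 0.0844 world d [2.8 1.8 2. ] tool d [-1.5  2.9 -2. ] rot [-0.007 -0.003 -0.008] yang 59.0
[[328.68646631 221.42489186]]
[[329.23565717 262.31428608]]
[[328.09341909 177.09746689]]
```

View pics/w1.png

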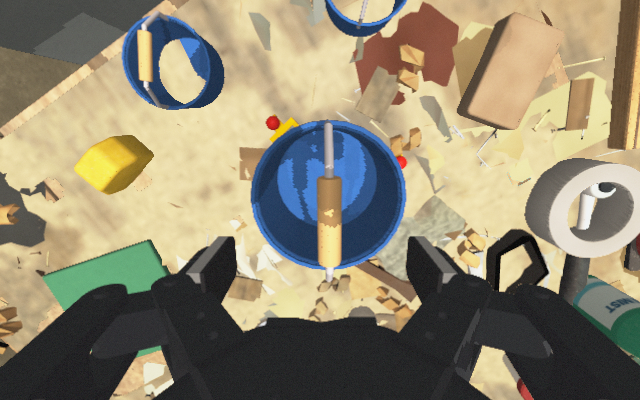

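The wrist view shows the grip from (329,177) to (328,268), which agrees with my prediction. Descending and gripping.

Request:
step_arm:
  targets:
    - [-0.007,-0.003,0,-1.5,3,15,85]
    - [0,0,0,0,0,20,85]
    - [0,0,0,0,0,18,60]
    - [0,0,0,0,0,1,0]
    - [0,0,0,0,0,0,0]
    - [0,0,0,0,0,0,0]
    - [0,0,0,0,0,0,0]
    - [0,0,0,0,0,0,0]

```text
t: 2.07
tool_pos: [0.5339, 0.2464, 0.19]
eef_rot: [[-0.869, 0.494, 0.002], [0.494, 0.869, 0.001], [-0.001, 0.002, -1.0]]
ft_force: [-0.7, -0.6, -3.0]
width: 0.0142
```

Request:
step_arm:
  targets:
    - [0,0,0,0,0,0,0]
    - [0,0,0,0,0,0,0]
    - [0,0,0,0,0,-6,0]
    - [0,0,0,0,0,-10,0]
    - [0,0,0,0,0,-15,0]
    - [0,0,0,0,0,-15,0]
    - [0,0,0,0,0,-15,0]
    - [0,0,0,0,0,0,0]

```text
t: 2.73
tool_pos: [0.5335, 0.2463, 0.258]
eef_rot: [[-0.87, 0.494, 0.003], [0.494, 0.87, 0.002], [-0.002, 0.003, -1.0]]
ft_force: [0.8, 1.2, -2.3]
width: 0.014
```

```bash
python3 -c "
from h import *
plan([.5555,-.113,.245],59.5)"
```

```text
t 2.7333 pos [0.5335 0.2463 0.258 ] F [ 0.8  1.2 -2.3] w 0.014 world d [  22.  -359.3  -13. ] tool d [-196.4 -301.7   12.5] rot [0.003 0.002 0.016] yang 60.4
```

Request:
step_arm:
  targets:
    - [0,0,0,-8,-12,0,0]
    - [0,0,0,-13,-20,0,0]
    - [0,0,0,-17,-26,1,0]
    - [0,0,0,-17,-26,1,0]
    - [0,0,0,-17,-26,1,0]
    - [0,0,0,-17,-26,1,0]
    - [0,0,0,-17,-26,1,0]
    - [0,0,0,-17,-26,1,0]

```text
t: 3.4
tool_pos: [0.5466, 0.0162, 0.2507]
eef_rot: [[-0.874, 0.487, 0.004], [0.487, 0.874, 0.004], [-0.002, 0.005, -1.0]]
ft_force: [1.0, 0.5, -3.2]
width: 0.0143
```

```bash
python3 -c "
from h import *
plan([.5555,-.113,.225],59.5)
m,im=snap('side','s1.png')
cv2.imwrite('pics/s1c.png',cv2.resize(im[90:310,180:460,::-1],None,fx=2.5,fy=2.5,interpolation=3))"
```

```text
t 3.4 pos [0.5466 0.0162 0.2507] F [ 1.   0.5 -3.2] w 0.0143 world d [   8.9 -129.2  -25.7] tool d [ -70.6 -108.7   25.3] rot [0.005 0.002 0.024] yang 60.9
```

View pics/s1c.png

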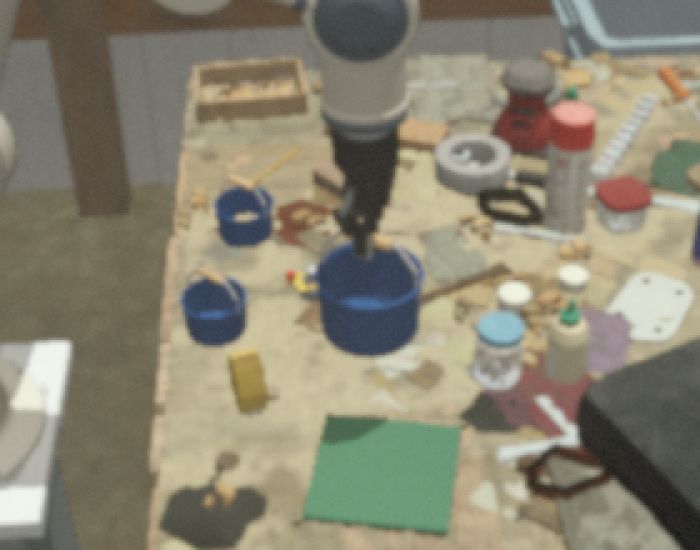

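The side view shows the pot held level. Continuing to the board.

Request:
step_arm:
  targets:
    - [0,0,0,-17,-26,3,0]
    - [0,0,0,-17,-26,4,0]
    - [0,0,0,-15,-24,4,0]
    - [0,0,0,-10,-16,4,0]
    - [0,0,0,-5,-8,5,0]
    - [0,0,0,0,0,10,0]
    - [0,0,0,0,0,15,0]
    - [0.004,0.002,0,0,0,15,0]

```text
t: 4.12
tool_pos: [0.5524, -0.1181, 0.1874]
eef_rot: [[-0.87, 0.493, 0.003], [0.493, 0.87, -0.002], [-0.003, -0.001, -1.0]]
ft_force: [0.2, 0.1, -3.4]
width: 0.014
```

```bash
python3 -c "
from h import *
plan([.5555,-.113,.143])"
```

```text
t 4.1167 pos [ 0.5524 -0.1181  0.1874] F [ 0.2  0.1 -3.4] w 0.014 world d [  3.1   5.1 -44.4] tool d [-0.   6.  44.3] rot [0. 0. 0.] yang 60.4
```

Request:
step_arm:
  targets:
    - [0,0,0,0,3,12,0]
    - [0,0,0,0,3,12,0]
    - [0,0,0,0,0,10,0]
    - [0,0,0,0,0,5,0]
    - [0,0,0,0,0,2,0]
    - [0,0,0,0,0,1,0]
    - [0,0,0,0,0,0,0]

```text
t: 4.7
tool_pos: [0.5561, -0.1034, 0.1424]
eef_rot: [[-0.871, 0.491, 0.006], [0.491, 0.871, 0.004], [-0.004, 0.007, -1.0]]
ft_force: [-0.5, -0.3, -3.3]
width: 0.014
```

Request:
step_arm:
  targets:
    - [0,0,0,0,-4,0.5,0]
    - [0,0,0,0,-2,1,0]
    - [0,0,0,0,0,1,0]
    - [0,0,0,0,0,0,0]

```text
t: 5.03
tool_pos: [0.5549, -0.1057, 0.1424]
eef_rot: [[-0.872, 0.489, 0.013], [0.489, 0.872, 0.006], [-0.009, 0.011, -1.0]]
ft_force: [-0.1, -0.6, -3.9]
width: 0.0143
```

Request:
step_arm:
  targets:
    - [0.005,0.01,0,0,0,2,0]
    - [0,0,0,0,0,1,0]

```text
t: 5.2
tool_pos: [0.5557, -0.1053, 0.1417]
eef_rot: [[-0.872, 0.489, 0.005], [0.489, 0.872, 0.006], [-0.001, 0.007, -1.0]]
ft_force: [-11.0, 1.4, 28.3]
width: 0.0141
```

The pot is in contact with the board, at 28 N up. Easing off, releasing and retreating straight up.

Request:
step_arm:
  targets:
    - [0,0,0,0,0,-0.3,0]
    - [0,0,0,0,0,0,40]
    - [0,0,0,0,0,0,60]
    - [0,0,0,0,0,0,85]
    - [0,0,0,0,0,-5,85]
    - [0,0,0,0,0,-20,85]
    - [0,0,0,0,0,-40,85]
    - [0,0,0,0,0,-40,85]

```text
t: 5.87
tool_pos: [0.5507, -0.1052, 0.2422]
eef_rot: [[-0.872, 0.489, -0.012], [0.489, 0.872, 0.01], [0.015, 0.003, -1.0]]
ft_force: [1.8, -0.9, 1.0]
width: 0.0845
```

```bash
python3 -c "
from h import *
plan([.538,.21,.245])
m,im=snap('top','t1.png')
snap('wrist','w2.png')
cv2.imwrite('pics/t1c.png',cv2.resize(im[130:270,220:440,::-1],None,fx=3.6,fy=3.6,interpolation=3))"
```

```text
t 5.8667 pos [ 0.5507 -0.1052  0.2422] F [ 1.8 -0.9  1. ] w 0.0845 world d [-12.7 315.2   2.8] tool d [165.3 268.7   0.5] rot [0. 0. 0.] yang 60.7
```

View pics/t1c.png

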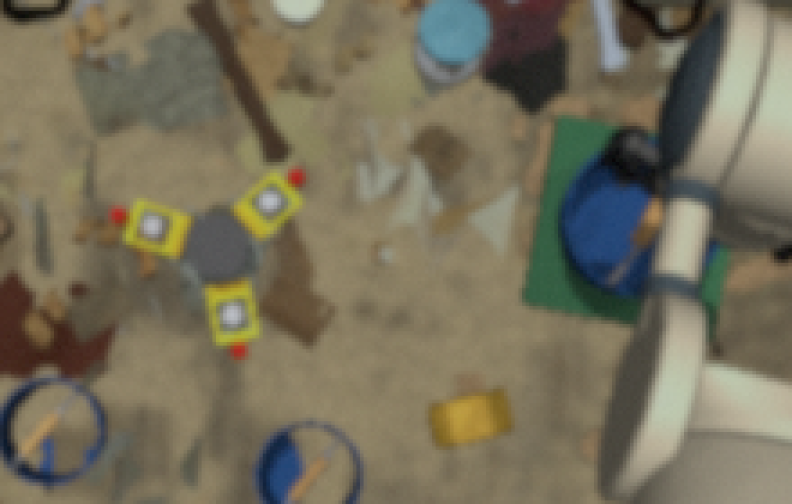

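The pot sits on the board. The caps are now in view, with bolts at crop (153,226), (269,201) and (232,314). Refining the stand pose.

Run:
```python
from h import *
from scipy.optimize import least_squares
m=ctrl.camera_model('top'); im=np.load('pics/t1.png.npy'); h=cv2.cvtColor(im,cv2.COLOR_RGB2HSV)
r=cv2.inRange(h,(0,150,90),(8,255,255))|cv2.inRange(h,(172,150,90),(180,255,255)); n,l,st,c=cv2.connectedComponentsWithStats(r)
K3=[c[i] for i in range(1,n) if st[i,4]>3 and 240<c[i,0]<310 and 170<c[i,1]<235]; print(K3)
B=[np.array([220+u/3.6,130+v/3.6])-.35 for u,v in((153,226),(269,201),(232,314))]
k=[at(m,p,.042) for p in K3]; b=[at(m,p,.046) for p in B]
print(np.round(k,4),np.round(b,4))
ck=np.mean(k,0)[:2]; cb=np.mean(b,0)[:2]; print('centres',ck,cb)
for c0,L in((ck,k),(cb,b)):
  for p in L: d=p[:2]-c0; print(np.hypot(*d).round(4),np.degrees(np.arctan2(d[1],d[0])).round(1))
c0=(ck+cb)/2
for a in(-48,72,192): print(a,'bolt',c0+.058*np.array([np.cos(np.radians(a)),np.sin(np.radians(a))]))
plan([.577,.2,.12],42)
```

```text
[array([302. , 178.5]), array([252.28571429, 189.35714286]), array([285.81818182, 227.18181818])]
[[0.5981 0.1772 0.042 ]
 [0.5657 0.3275 0.042 ]
 [0.4511 0.2261 0.042 ]] [[0.5558 0.2972 0.046 ]
 [0.5764 0.2002 0.046 ]
 [0.4819 0.2311 0.046 ]]
centres [0.53826494 0.24362304] [0.53805586 0.24283738]
0.0894 -48.0
0.0883 71.9
0.0889 -168.7
0.0572 71.9
0.0574 -48.0
0.0574 -168.2
-48 bolt [0.57696998 0.20012781]
72 bolt [0.55608339 0.29839149]
192 bolt [0.48142784 0.23117133]
t 5.9667 pos [ 0.554  -0.1061  0.2473] F [-0.1 -0.3 -1.8] w 0.0849 world d [  23.   306.1 -127.3] tool d [129.2 277.6 129.3] rot [ 0.004 -0.005  0.327] yang 60.7
```

Request:
step_arm:
  targets:
    - [0,0,0,14,31,0,0]
    - [0,0,0,14,31,0,0]
    - [0,0,0,14,31,0,0]
    - [0,0,0,14,31,0,0]
    - [0,0,0,14,31,0,0]
    - [0,0,0,14,31,0,0]
    - [0,0,0,14,31,0,0]
    - [0,0,0,14,31,0,0]

```text
t: 6.63
tool_pos: [0.5799, 0.1688, 0.2521]
eef_rot: [[-0.867, 0.498, 0.005], [0.498, 0.867, 0.003], [-0.002, 0.005, -1.0]]
ft_force: [-0.6, -0.2, 0.8]
width: -0.0001
```

Request:
step_arm:
  targets:
    - [0,0,0.11,0,0,20,0]
    - [0,0,0.11,0,0,35,0]
    - [0,0,0.11,0,0,35,0]
    - [0,0,0,0,0,20,0]
    - [0,0,0,0,0,0,0]

```text
t: 7.05
tool_pos: [0.5819, 0.1787, 0.1403]
eef_rot: [[-0.653, 0.757, 0.011], [0.757, 0.653, 0.006], [-0.003, 0.012, -1.0]]
ft_force: [-0.4, 0.2, -0.6]
width: -0.0003
```

```bash
python3 -c "
from h import *
plan([.577,.2005,.063],42)"
```

```text
t 7.05 pos [0.5819 0.1787 0.1403] F [-0.4  0.2 -0.6] w -0.0003 world d [ -4.9  21.8 -77.3] tool d [19.9  9.6 77.3] rot [ 0.012  0.003 -0.021] yang 40.8
```

Request:
step_arm:
  targets:
    - [0.01,0.003,-0.02,10,5,15,0]
    - [0,0,0,9,4,25,0]
    - [0,0,0,0,0,20,0]
    - [0,0,0,0,0,10,0]
    - [0,0,0,0,0,2,0]
    - [0,0,0,0,0,0,0]

```text
t: 7.55
tool_pos: [0.5786, 0.1995, 0.0705]
eef_rot: [[-0.671, 0.741, 0.004], [0.741, 0.671, 0.002], [-0.001, 0.004, -1.0]]
ft_force: [-1.0, -0.7, 1.2]
width: 0.0001
```

```bash
python3 -c "
from h import *
plan([.577,.2005,.063],42)
m,im=snap('wrist','w3.png')
print(proj(m,[.577,.2001,.046]))"
```

```text
t 7.55 pos [0.5786 0.1995 0.0705] F [-1.  -0.7  1.2] w 0.0001 world d [-1.6  1.  -7.5] tool d [ 1.9 -0.5  7.5] rot [0.004 0.001 0.003] yang 42.1
[[322.19243071 230.37735831]]
```

View pics/w3.png

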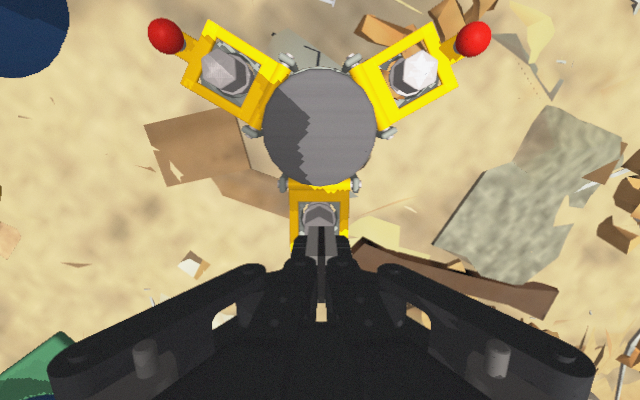

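The closed tips are over bolt A (the -48° arm), at about (320,230). Pressing gently.

Request:
step_arm:
  targets:
    - [0,0,0,2,0,6,0]
    - [0,0,0,0,0,3,0]
    - [0,0,0,0,0,2,0]

```text
t: 7.85
tool_pos: [0.5796, 0.201, 0.0628]
eef_rot: [[-0.67, 0.742, 0.01], [0.742, 0.67, 0.003], [-0.004, 0.009, -1.0]]
ft_force: [0.6, -0.7, 0.3]
width: -0.0001
```

Request:
step_arm:
  targets:
    - [0,0,0,0,0,1,0]
    - [0,0,0,0,0,1,0]

```text
t: 8.02
tool_pos: [0.5799, 0.201, 0.0612]
eef_rot: [[-0.67, 0.742, 0.01], [0.742, 0.67, 0.003], [-0.005, 0.01, -1.0]]
ft_force: [0.0, -0.4, -0.6]
width: -0.0001
```

Request:
step_arm:
  targets:
    - [0.008,0,0,0,0,1.5,0]
    - [0,0,0,0,0,1,0]

```text
t: 8.18
tool_pos: [0.58, 0.2009, 0.0589]
eef_rot: [[-0.67, 0.742, 0.004], [0.742, 0.67, -0.003], [-0.005, 0.001, -1.0]]
ft_force: [-0.9, 0.0, 2.8]
width: 0.0001
```

Request:
step_arm:
  targets:
    - [0,0,0,0,0,1.5,0]
    - [0,0,0,0,0,1,0]

```text
t: 8.35
tool_pos: [0.58, 0.2009, 0.0563]
eef_rot: [[-0.67, 0.742, 0.004], [0.742, 0.67, -0.003], [-0.005, 0.001, -1.0]]
ft_force: [-1.4, -1.1, 1.9]
width: 0.0001
```

Request:
step_arm:
  targets:
    - [0,0,0,0,0,1.5,0]
    - [0,0,0,0,0,1,0]

```text
t: 8.52
tool_pos: [0.58, 0.2009, 0.0537]
eef_rot: [[-0.67, 0.742, 0.004], [0.742, 0.67, -0.003], [-0.005, 0.001, -1.0]]
ft_force: [0.1, -0.9, 2.1]
width: 0.0001
```

Request:
step_arm:
  targets:
    - [0,0,0,0,0,1.5,0]
    - [0,0,0,0,0,1,0]

```text
t: 8.68
tool_pos: [0.5803, 0.201, 0.0527]
eef_rot: [[-0.67, 0.742, 0.005], [0.742, 0.67, -0.002], [-0.005, 0.002, -1.0]]
ft_force: [-10.6, -2.2, 35.6]
width: -0.0003
```

The bolt sank about 7 mm at 2–3 N, then hit bottom at 35 N, so bolt A is the loose one. Raising, then moving out over its knob.

Request:
step_arm:
  targets:
    - [0,0,0,0,0,-5,0]
    - [0,0,0,0,0,-20,0]
    - [0,0,0,0,0,-25,0]
    - [0,0,0,-13,0,-5,45]
    - [0,0,0,-13,0,0,45]
    - [0,0,0,0,0,0,45]
    - [0,0,0,0,0,0,45]

```text
t: 9.27
tool_pos: [0.5985, 0.1803, 0.1086]
eef_rot: [[-0.671, 0.742, 0.005], [0.742, 0.671, -0.003], [-0.005, 0.002, -1.0]]
ft_force: [-0.1, -0.4, -0.7]
width: 0.0447
```

```bash
python3 -c "
from h import *
plan([.5975,.1777,.044],42)
m,im=snap('wrist','w4.png')
print(proj(m,[[.5975,.1777,.042],[.577,.2001,.046],[.577,.2001,.039]]))"
```

```text
t 9.2667 pos [0.5985 0.1803 0.1086] F [-0.1 -0.4 -0.7] w 0.0447 world d [ -1.   -2.6 -64.6] tool d [-0.9 -2.7 64.6] rot [0.002 0.005 0.002] yang 42.1
[[319.60015024 211.2964713 ]
 [319.23414889 170.96360737]
 [319.28793998 169.10693765]]
```

View pics/w4.png

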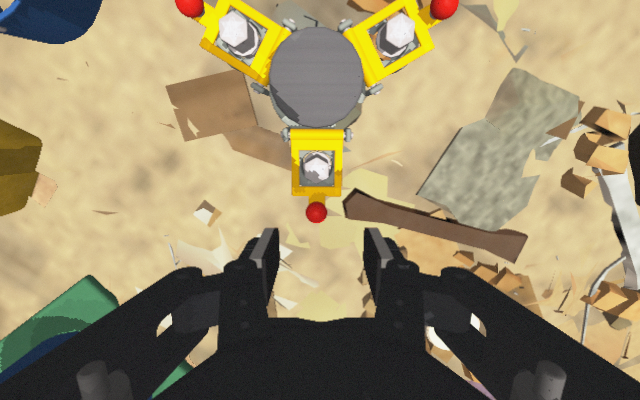

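Bolt A is visibly sunk compared with the other two. The knob is at (316.5,212), about 2 mm to the -y side of my prediction, so I'll correct for that and descend.

Request:
step_arm:
  targets:
    - [0,0,0,-1,-4,15,45]
    - [0,0,0,0,0,20,45]
    - [0,0,0,0,0,15,45]
    - [0,0,0,0,0,8,45]
    - [0,0,0,0,0,4,45]
    - [0,0,0,0,0,0,45]

```text
t: 9.82
tool_pos: [0.5944, 0.1766, 0.0403]
eef_rot: [[-0.67, 0.742, 0.0], [0.742, 0.67, -0.003], [-0.003, -0.002, -1.0]]
ft_force: [0.1, -0.2, 0.4]
width: 0.0451
```

```bash
python3 -c "
from h import *
plan([.596,.1765,.044],42)"
```

```text
t 9.8167 pos [0.5944 0.1766 0.0403] F [ 0.1 -0.2  0.4] w 0.0451 world d [ 1.6 -0.1  3.7] tool d [-1.1  1.1 -3.7] rot [-0.002  0.003  0.001] yang 42.1
```

Request:
step_arm:
  targets:
    - [0,0,0,-1,1,-3,30]
    - [0,0,0,0,0,0,0]
    - [0,0,0,0,0,0,0]
    - [0,0,0,0,0,0,0]
    - [0,0,0,0,0,0,0]
    - [0,0,0,0,0,0,0]

```text
t: 10.32
tool_pos: [0.5962, 0.1777, 0.0459]
eef_rot: [[-0.671, 0.742, 0.001], [0.742, 0.671, -0.002], [-0.003, -0.0, -1.0]]
ft_force: [-1.4, 1.2, -2.7]
width: 0.0121
```

Request:
step_arm:
  targets:
    - [0,0,0,2,0,-6,0]
    - [0,0,0,4,0,-7,0]
    - [0,0,0,0,0,0,0]

```text
t: 10.57
tool_pos: [0.591, 0.1835, 0.0597]
eef_rot: [[-0.67, 0.743, -0.0], [0.743, 0.67, -0.001], [-0.0, -0.001, -1.0]]
ft_force: [-2.6, 7.3, -8.2]
width: 0.0118
```

```bash
python3 -c "
from h import *
plan([.5971,.1778,.044],42)
m,im=snap('wrist','w5.png')"
```

```text
t 10.5667 pos [0.591  0.1835 0.0597] F [-2.6  7.3 -8.2] w 0.0118 world d [  6.1  -5.7 -15.7] tool d [-8.3  0.7 15.7] rot [-0.001  0.     0.001] yang 42.1
```

View pics/w5.png

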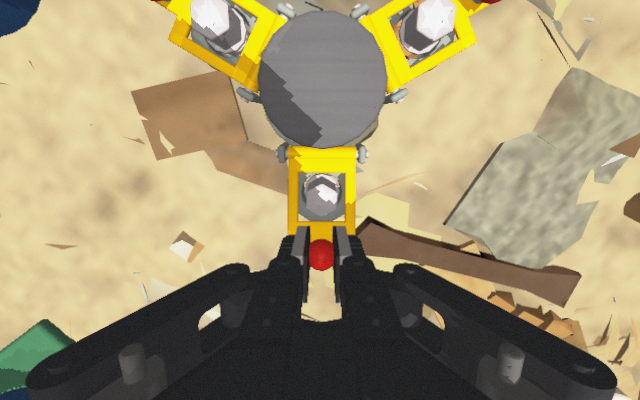

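The ball at (321,255) is held between the pads and the cap is rising. Following the arc.

Request:
step_arm:
  targets:
    - [0,0,0,4.5,0,-5.5,0]
    - [0,0,0,5,0,-5,0]
    - [0,0,0,0,0,0,0]

```text
t: 10.87
tool_pos: [0.5822, 0.1934, 0.0704]
eef_rot: [[-0.669, 0.743, -0.003], [0.743, 0.669, 0.002], [0.004, -0.001, -1.0]]
ft_force: [0.7, 2.3, -5.7]
width: 0.0121
```

Request:
step_arm:
  targets:
    - [0,0,0,5,0,-4.5,0]
    - [0,0,0,6,0,-4,0]
    - [0,0,0,0,0,0,0]

```text
t: 11.12
tool_pos: [0.5718, 0.2044, 0.0793]
eef_rot: [[-0.669, 0.743, -0.007], [0.743, 0.669, 0.004], [0.008, -0.003, -1.0]]
ft_force: [-1.9, -1.4, 1.3]
width: 0.0011
```

```bash
python3 -c "
from h import *
plan([.5971,.1778,.044],42)"
```

```text
t 11.1167 pos [0.5718 0.2044 0.0793] F [-1.9 -1.4  1.3] w 0.0011 world d [ 25.3 -26.6 -35.3] tool d [-36.9   1.1  35. ] rot [-0.003 -0.008  0.   ] yang 42.0
```

The ball slipped out of the tips because the grip was too shallow. Raising, reopening and looking before I regrasp deeper.

Request:
step_arm:
  targets:
    - [0,0,0,0,0,-15,0]
    - [0,0,0,0,0,-20,0]
    - [0.003,0.008,0,-16,0,0,45]
    - [0,0,0,-18,0,0,45]
    - [0,0,0,0,0,0,45]
    - [0,0,0,0,0,0,45]

```text
t: 11.62
tool_pos: [0.5954, 0.1796, 0.1203]
eef_rot: [[-0.671, 0.742, -0.011], [0.742, 0.671, 0.008], [0.013, -0.003, -1.0]]
ft_force: [0.8, 0.3, -0.8]
width: 0.045
```

```bash
python3 -c "
from h import *
plan([.5971,.1775,.038],42)
m,im=snap('wrist','w6.png')
h=cv2.cvtColor(im,cv2.COLOR_RGB2HSV)
r=cv2.inRange(h,(0,150,90),(6,255,255))|cv2.inRange(h,(174,150,90),(180,255,255)); n,l,st,c=cv2.connectedComponentsWithStats(r)
for i in range(1,n):
  if st[i,4]>80: print(st[i],c[i],at(m,c[i],.042))
"
```

```text
t 11.6167 pos [0.5954 0.1796 0.1203] F [ 0.8  0.3 -0.8] w 0.045 world d [  1.7  -2.1 -82.3] tool d [-3.7  0.1 82.3] rot [-0.003 -0.013  0.002] yang 42.1
[192   1  25  29 558] [204.01792115  15.29390681] [0.45076808 0.22350859 0.042     ]
[427   3  26  28 564] [439.65425532  16.83333333] [0.56493298 0.32522878 0.042     ]
[311 202  20  19 304] [320.39802632 210.99671053] [0.59608609 0.17534937 0.042     ]
```

View pics/w6.png

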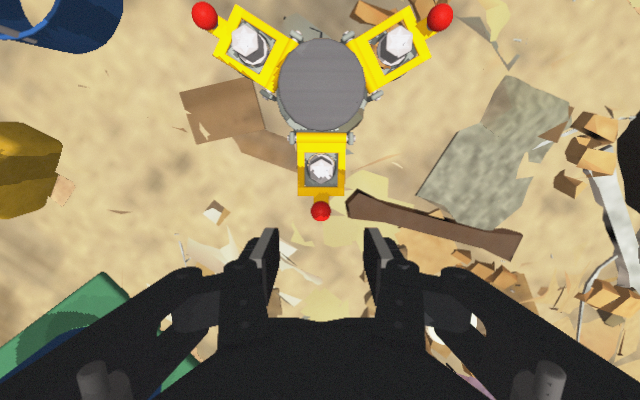

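The cap is shut again and bolt A is still down. The wrist estimate puts the knob at about (.596,.176). Going deeper this time.

Request:
step_arm:
  targets:
    - [-0.003,-0.013,0,-2,-2,20,45]
    - [0,0,0,0,0,25,45]
    - [0,0,0,0,0,20,45]
    - [0,0,0,0,0,8,45]
    - [0,0,0,0,0,0,45]
    - [0,0,0,0,0,0,45]

```text
t: 12.17
tool_pos: [0.5956, 0.1769, 0.046]
eef_rot: [[-0.67, 0.742, 0.004], [0.742, 0.67, -0.001], [-0.003, 0.002, -1.0]]
ft_force: [0.5, -0.5, 1.0]
width: 0.0453
```

```bash
python3 -c "
from h import *
plan([.5965,.1757,.038],42)"
```

```text
t 12.1667 pos [0.5956 0.1769 0.046 ] F [ 0.5 -0.5  1. ] w 0.0453 world d [ 0.9 -1.2 -8. ] tool d [-1.5 -0.2  8. ] rot [0.002 0.003 0.001] yang 42.1
```

Request:
step_arm:
  targets:
    - [0,0,0,-1.5,0,5,45]
    - [0,0,0,0,0,2.5,30]
    - [0,0,0,0,0,0,30]
    - [0,0,0,0,0,0,30]

```text
t: 12.5
tool_pos: [0.5984, 0.1761, 0.0409]
eef_rot: [[-0.67, 0.742, 0.008], [0.742, 0.67, 0.0], [-0.005, 0.006, -1.0]]
ft_force: [0.5, 0.3, 0.3]
width: 0.0295
```

Request:
step_arm:
  targets:
    - [0,0,0,0,0,0,0]
    - [0,0,0,0,0,0,0]
    - [0,0,0,0,0,0,0]
    - [0,0,0,0,0,0,0]
    - [0,0,0,0,0,0,0]

```text
t: 12.92
tool_pos: [0.598, 0.1757, 0.0421]
eef_rot: [[-0.67, 0.742, 0.007], [0.742, 0.67, -0.0], [-0.005, 0.005, -1.0]]
ft_force: [-0.8, -0.2, -1.4]
width: 0.0122
```

Request:
step_arm:
  targets:
    - [0,-0.08,0,2.2,0,-6,0]
    - [0,-0.08,0,2.4,0,-6,0]
    - [0,-0.08,0,2.5,0,-5.8,0]
    - [0,0,0,0,0,0,0]

```text
t: 13.25
tool_pos: [0.5925, 0.1823, 0.0594]
eef_rot: [[-0.646, 0.744, 0.173], [0.721, 0.668, -0.181], [-0.25, 0.008, -0.968]]
ft_force: [3.0, -13.5, 4.5]
width: 0.0123
```

```bash
cat >> h.py <<'E'
def arc():
    s=ctrl.get_state(); p=np.array(s['tool_pos']); R=np.array(s['eef_rot']); a=np.radians(-48); e=np.array([np.cos(a),np.sin(a),0])
    i0=np.array([.598,.1757,.0421]); d=p-i0; r=.088+d@e; z=.042+d[2]
    th=np.degrees(np.arctan2(z-.026,r-.034)-np.arctan2(16,54)); rad=np.hypot(z-.026,r-.034)
    F=np.array(s['ft_force']); print('theta',th.round(1),'rad err mm',(1000*rad-56.32).round(1),'tilt',np.degrees(np.arcsin(R[:,2]@e)).round(1),'F out,up',(F@e).round(1),F[2].round(1),'w',round(s['width'],4))
E
python3 -c "
from h import *
arc()"
```

```text
theta 19.7 rad err mm -0.0 tilt 14.5 F out,up 12.1 4.5 w 0.0123
```

Request:
step_arm:
  targets:
    - [0,-0.06,0,2.5,0,-6,0]
    - [0,-0.06,0,2.8,0,-5.8,0]
    - [0,0,0,0,0,0,0]

```text
t: 13.5
tool_pos: [0.5867, 0.1887, 0.0696]
eef_rot: [[-0.621, 0.743, 0.251], [0.693, 0.67, -0.268], [-0.367, 0.007, -0.93]]
ft_force: [1.4, -10.5, 4.4]
width: 0.0122
```

```bash
python3 -c "
from h import *
arc()"
```

```text
theta 33.3 rad err mm 0.7 tilt 21.5 F out,up 8.8 4.4 w 0.0122
```

Request:
step_arm:
  targets:
    - [0,-0.07,0,3.3,0,-5.2,0]
    - [0,-0.07,0,3.6,0,-5.2,0]
    - [0,0,0,0,0,0,0]

```text
t: 13.75
tool_pos: [0.5797, 0.1963, 0.076]
eef_rot: [[-0.58, 0.743, 0.334], [0.648, 0.669, -0.363], [-0.493, 0.006, -0.87]]
ft_force: [0.9, -6.3, 8.6]
width: 0.0119
```

```bash
python3 -c "
from h import *
arc()"
```

```text
theta 45.6 rad err mm 0.1 tilt 29.5 F out,up 5.3 8.6 w 0.0119
```

Request:
step_arm:
  targets:
    - [0,-0.05,0,3.5,0,-4.5,0]
    - [0,-0.03,0,2,0,-2.5,0]
    - [0,0,0,0,0,0,0]
    - [0,0,0,0,0,0,0]

```text
t: 14.08
tool_pos: [0.576, 0.2008, 0.0807]
eef_rot: [[-0.556, 0.743, 0.373], [0.617, 0.669, -0.414], [-0.558, 0.0, -0.83]]
ft_force: [0.5, -5.1, 3.6]
width: 0.0121
```

```bash
python3 -c "
from h import *
arc()
m,im=snap('side','s2.png')
m2,b=snap('wrist','w7.png')
m3,c=snap('top','t2.png')
x=lambda a,s:cv2.resize(a,s,interpolation=3)
cv2.imwrite('pics/f.png',np.vstack([x(b[100:340,140:500],(600,400))[50:], np.hstack([x(im[150:310,250:400],(300,250)),x(c[150:240,240:440],(300,250))])])[:,:,::-1])"
```

```text
theta 52.8 rad err mm 2.0 tilt 33.9 F out,up 4.1 3.6 w 0.0121
```

View pics/f.png

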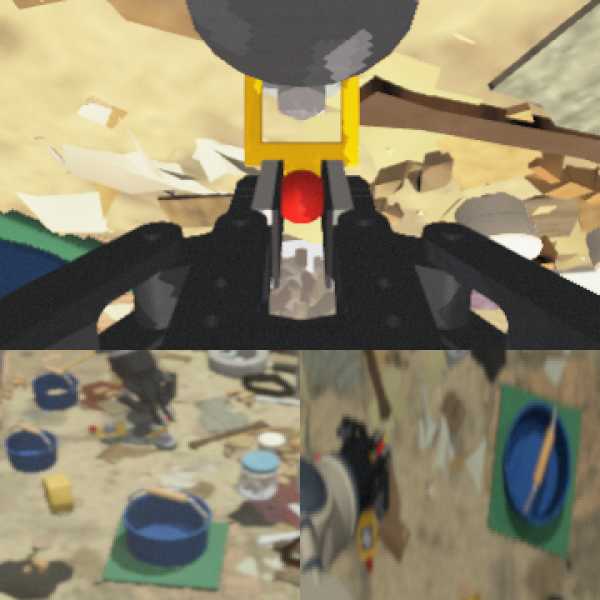

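The ball is gripped between the pads with the cap open about 52°. The pot is upright on the middle of the board. Handing in.

```bash
python3 -c "
from h import *
arc(); print(ctrl.sign_off())"
```

```text
theta 52.4 rad err mm 2.1 tilt 33.9 F out,up 4.2 8.3 w 0.0118
the job is handed in; nothing more can be done
None
```

The job is handed in at about 14 s of the 72 s allowed, with the loose bolt's cap still held open by its knob. The sign-off gives no verdict.

- **Pot:** I lifted it by the handle grip and set it down within about 10 mm of the board's middle, by the tool position when I let go. The last side and top pictures show it upright on the board.
- **Loose bolt:** The first bolt I pressed, on the arm about 48° clockwise from world x, was the loose one. It sank about 7 mm at 2–3 N, then stopped hard at 35 N. Two later wrist pictures showed it still down, so I did not press the other two.
- **Cap:** It is open about 52°, worked out from how far the tool moved along the knob's arc; at least 40° was needed. The last picture shows the ball between the pads, and the wrist still reads 4–8 N. The other two caps looked shut in the wrist pictures while I was working on this one. I never touched them, but the last pictures don't clearly show them.

**What went wrong or disagreed:**
- My first grip on the knob was too shallow and slipped off partway up, so the cap fell shut. I gripped it deeper and tilted the tool along with the cap, and that held.
- The fingers read 12 mm on the 16 mm ball. They also read 14 mm on the 16 mm handle, so I put it down to the pads giving.
- At the end the tool sat about 2 mm outside the ideal arc.
- The wrist and top cameras disagreed by about 2 mm on the knob's position.

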